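# Set the mast line on a gem-faceting bench

## Robot

A 6-joint arm with a two-finger parallel gripper is mounted at the origin on the work surface. World frame = base frame: x ahead of the robot, y to its left, z up, the work surface at z = 0. Lengths are in mm, angles in rad, forces in N, time in s.
With the tool pointing down it reaches from about 275 to 750 mm from the base axis. Payload 10.2 kg.
Tool frame: the origin (TCP) lies at the very end of the fingers, on their centre line; the grasp point (between the pads) lies 19 mm behind it; z points along the fingers, y is the line along which they close (so a half turn about z gives the same grasp; the last joint's range is limited). The gripper opens to 85 mm and grips with 20 to 120 N. Pads are 22 mm wide; open, the fingers measure 114 mm over their backs; the gripper's body (76 mm by 85 mm) begins 54 mm behind the grasp point. The pads swing forward as they close: fully open they stand 13 mm farther back than shut.
Start: joints at [-1.48, 0.313, 1.498, -0, 1.331, -0.223], TCP at [162.042, -499.373, 231.294] pointing down, gripper open.
Joint ranges: [-2.94, 2.94], [-0.97, 2.17], [0.19, 2.56], [-1.23, 4.37], [0.02, 3.11], [-2.88, 2.88]. Speed limits (rad/s): [2.39, 2.39, 3.01, 3.14, 3.14, 3.14].

## Interface

Orientations are given as a unit quaternion [w, x, y, z].
In Python, from rig import telemetry, optics, ctrl gives the robot as it stands.
- The arm moves only by the tool servo_tool, never from a script. Its argument "deltas" is a list of rows, each a list of 3 entries, a list of its own where there are three numbers: the shift along the tool's x, y, z in units of 20 cm (1.0 is 20 cm), then the turn, a rotation vector about the tool's x, y, z in units of 90 degrees (1.0 is 90 degrees), then the opening, from 0 (shut) to 1 (fully open). A call has 1 to 8 rows; each row shifts and turns the commanded pose from where the row before left it, along the tool's axes as they then stand; what a row does not reach is not made up. A row lasts 1/10 s, in which the tool goes at most 50 mm and 8.59 degrees, less where a joint would pass 70% of its speed; a pose out of reach is approached as far as the arm can. A call with a number of a shift or a turn outside -1 to 1 is refused whole. A call with a gripper value outside its range is refused whole. The fingers move at their own pace and stop on an object; "squeeze" is the grip in N (left out, the last holds). Time passes only in rows, so rows that do not move let the fingers close. It gives the time, the measured TCP pose, the force, the opening and the grip force at its end, in the units of the state.
- telemetry.sense(): the state, without advancing time (a new reading comes with each control period).
- optics.capture(name): name is "scene" or "side" or "wrist"; returns the picture (400x640x3 uint8, blue, green, red); there is no depth.
- optics.camera_model(name): a dict with "vfov" (degrees; the focal length in pixels is half the picture's height over the tangent of half this angle, whatever the lens; pixels are square), "cx", "cy" (the principal point, pixels), "dist" ([k1, k2, p1, p2, k3] as OpenCV has them; the pictures are not rectified), "R" (3x3) and "t" (3): a world point X has camera coordinates R X + t; the wrist camera has in their place "mount" (4x4, takes a point from camera to tool coordinates, whose origin is the TCP and whose axes are the flange's). Camera axes: x right, y down, z forward; pixel columns grow to the right and rows downward; lengths in mm; the calibration is good to about 2 mm. A picture is of the moment at which its call begins: read the wrist's pose just before it. camera_model takes no time and is no camera call.
- ctrl.finish_job(): hands the job in; it is judged then, once.
The state is a dict: "time_s": time; "joints": joint angles; "dq": joint speeds; "tau": joint torques, N m; "eef_pos": TCP position; "ee_rot": TCP orientation; "force": force on the tool from outside, world axes, zero at the start; "wrist_torque": the same for the moment, N m; "grip_width": opening from 0.0 (shut) to 1.0 (fully open); "grip_force": force on a finger pad.
Only numpy, scipy, OpenCV 4.12 (cv2) and the standard library are available. Lean on these libraries where they do the work, as an engineer would, in place of code of your own. Each camera call takes 0.05 s, during which the arm holds its last target. There are 200 camera calls.

## Task

Pick up the wooden bar from its rubber mat and nudge the mast foot gently along its guide with the end of the bar, never with the gripper itself, until the foot is fully home against the stop hidden under the hood; then lay the bar back flat on its mat. Next slide the steel straightedge over the bench, without lifting it, until one long edge touches both datum pins at once (the fixed pin on the guide's lug and the pin on the foot's nose), and let go of it there with the foot still home. Leave everything else on the bench where it is.

Things in the scene. Friction and masses are not known exactly. Their poses are not given: they have to be found in the camera images.
- guide: Fixed aluminium mast guide. Origin on the bench, mid channel; +x along the channel, away from the robot, +y left. Two bars 30 mm tall, inner faces y = +-31.5, outer +-51.5 mm, x = -30 to 160 mm; grey hood 78 mm tall, open to -x, over x = 30 to 166 mm. A 12 mm tall lug reaches to y = -160 mm (x = -10 to 20 mm; at its end, y = -140 to -160, from x = -40 mm) and carries the fixed pin.
- pin_a (a point): Axis of the fixed steel datum pin at the end of the guide's lug, 6 mm above the bench. The pin is upright, 16 mm in diameter, 20 mm tall from the bench; in the guide's frame at x = -40, y = -150 mm.
- foot: Mast foot: loose aluminium block 120 (x) x 60 (y) x 60 mm (z), about 0.7 kg, with a mast stub on top (38 mm across, 28 mm before the centre, up to 130 mm high). Stands on the bench between the guide bars, slides along the guide's x with 1.5 mm play each side; friction holds it until pushed with 2 to 9 N. Origin centre of underside, x along the guide. Starts 25 to 60 mm short of the stop.
- foot_face (a point): Middle of the foot's near upright face, where to nudge it: 60 mm before its origin (foot -x), 42 mm above the bench; the face is free from 15 to 60 mm above the bench.
- pin_b (a point): Axis of the steel datum pin on the foot's nose, 70 mm before the foot's origin (foot -x), 6 mm above the bench. Upright, 16 mm in diameter, from 1 to 15 mm above the bench; it stands out 18 mm from the near face and moves with the foot.
- foot_rear (a point): Middle of the foot's far face, 60 mm beyond its origin (foot +x), 30 mm above the bench; this face meets the stop.
- stop: Fixed steel stop block hidden under the hood, not visible; it can be felt, as the foot will go no farther. Origin at the foot of the face that the foot meets; x as the guide's x. Its place along the guide varies by +-12 mm.
- straightedge: Steel straightedge lying on the bench: 36 (x) x 200 (y) x 12 mm (z), 0.4 kg, with a black grip rib on its middle 16 (x) x 60 (y) mm, from 12 to 44 mm above the bench. Origin centre of the underside; y along its length; its two long edges are at x = +-18 mm. It slides on the bench at a push of 2 to 5 N.
- bar: Wooden tapping bar 200 (x) x 24 (y) x 30 mm (z), 0.1 kg, lying on the mat. Origin centre of its underside, x along its length.
- mat: Fixed black rubber mat 240 (x) x 110 (y) x 4 mm, the bar's place. Origin centre of its underside, x along its length.
- lap: Bystander: spare copper lap, a flat disc 150 mm across, 12 mm thick, lying on the bench; leave it alone.
- jar: Bystander: closed jar, 64 mm across, 85 mm tall; leave it alone.
- tray: Bystander: open white plastic tray 130 x 90 x 30 mm; leave it alone.
- brush: Bystander: brush about 170 mm long, lying down; leave it alone.
- wrench: Bystander: steel wrench about 160 mm long, lying flat; leave it alone.
- cup: Bystander: white cup 72 mm across, 80 mm tall; leave it alone.
- weight: Bystander: brass weight 52 mm across, 70 mm tall; leave it alone.
There are look-alikes about, which are no part of the job. Of the things shaped like the bar, the wooden one is meant.

How it is judged (in metres and radians):
On the way, in this order (a step that is already met when the one before it is completed fails the run):
1. the bar is lifted off its mat in the gripper (z of bar in the frame of mat above 0.015 m and contact force between the fingers and bar above 0.5 N), for 0.1 s.
2. the held bar's push has brought the foot within 2 mm of the hidden stop (x of foot_rear in the frame of stop between -0.002 and 0.002 m and contact force between bar and foot above 0.3 N and contact force between the fingers and bar above 0.5 N).
3. the bar lies flat on its mat again, released, the foot still home (x of bar in the frame of mat between -0.09 and 0.09 m and y of bar in the frame of mat between -0.05 and 0.05 m and z of bar in the frame of mat between 0.001 and 0.008 m and angle between bar's own z axis and vertical below 0.08 rad and contact force between the fingers and bar below 0.05 N and x of foot_rear in the frame of stop between -0.002 and 0.002 m), for 0.2 s.
4. one long edge of the straightedge touches both pins at the same time (y of pin_a in the frame of straightedge between -0.098 and 0.098 m and y of pin_b in the frame of straightedge between -0.098 and 0.098 m and ((x of pin_a in the frame of straightedge between 0.0235 and 0.028 m and x of pin_b in the frame of straightedge between 0.0235 and 0.028 m) or (x of pin_a in the frame of straightedge between -0.028 and -0.0235 m and x of pin_b in the frame of straightedge between -0.028 and -0.0235 m)) and angle between straightedge's own z axis and vertical below 0.04 rad and height (world z) of straightedge below 0.003 m and contact force between straightedge and guide above 0.1 N and contact force between straightedge and foot above 0.1 N), for 0.05 s.
At the end, for the whole second after the job is handed in: Foot's far face within 2 mm of the hidden stop; bar flat on the mat (its middle within 90 mm along, 50 mm across of the mat's); straightedge flat on the bench, one long edge within 2 mm of both pins, both within its length; all released and at rest (all of step 3 and y of pin_a in the frame of straightedge between -0.098 and 0.098 m and y of pin_b in the frame of straightedge between -0.098 and 0.098 m and ((x of pin_a in the frame of straightedge between 0.0235 and 0.028 m and x of pin_b in the frame of straightedge between 0.0235 and 0.028 m) or (x of pin_a in the frame of straightedge between -0.028 and -0.0235 m and x of pin_b in the frame of straightedge between -0.028 and -0.0235 m)) and angle between straightedge's own z axis and vertical below 0.04 rad and height (world z) of straightedge below 0.003 m and linear speed of each of straightedge, bar, foot below 0.01 m/s and contact force between the fingers and straightedge below 0.05 N); the robot touches nothing.
It fails at once if the gripper or arm touches the mast foot (contact force between any of the fingers, the arm and foot above 0.5 N).
It fails at once if the foot is knocked: it moves faster than 0.3 m/s, or is driven against the stop with more than 80 N (linear speed of foot above 0.3 m/s or contact force between foot and stop above 80 N).
It fails at once if the straightedge is lifted more than 15 mm (height (world z) of straightedge above 0.015 m).
It fails at once if a bystander is moved by more than 20 mm (distance of any of lap, jar, tray, brush, wrench, cup, weight from where it was at the start of the episode above 0.02 m).
It also fails if it takes over 58 s, if anything falls off the work surface, if the arm or the gripper's body presses on something with over 40 N, if the wrist force passes 120 N, or if a joint passes its speed limit or range.

## Working session

There is one attempt and no reset: what is moved stays moved. The work goes in short steps, Python scripts to look and compute and a tool call to move; the robot and the scene stay as the last step left them, time stands still between calls to the robot, and variables do not carry over. Pictures are saved under pics/ and viewed, at most 10 in all, crops included, and the job is handed in when it is done.

Besides the shell and the picture viewer there is one more tool, called after ">>>" as name(argument=value, ...) on one line, values as JSON. servo_tool: Moves the arm, as the interface text tells. Its arguments: {"type":"object","properties":{"deltas":{"type":"array"},"squeeze":{"type":"number"}},"required":["deltas"]}

```bash
ls; mkdir -p pics; python3 - <<'E'
from rig import telemetry, optics, ctrl
import cv2,json,numpy as np
for n in ("scene","side"):
    im=optics.capture(n); cv2.imwrite(f"pics/{n}0.png",im)
    m=optics.camera_model(n); print(n,{k:np.round(np.array(v),4).tolist() for k,v in m.items()})
m=optics.camera_model("wrist");print({k:np.round(np.array(v),4).tolist() for k,v in m.items()})
print(telemetry.sense())
E
```

```text
pics
scene {'vfov': 51.9913, 'cx': 323.7695, 'cy': 194.5782, 'dist': [-0.0328, 0.0, 0.0, 0.0, 0.0], 'R': [[0.1371, 0.9906, 0.0027], [0.6995, -0.0949, -0.7083], [-0.7013, 0.099, -0.7059]], 't': [-111.7265, -298.0048, 1508.0304]}
side {'vfov': 46.2608, 'cx': 318.4181, 'cy': 199.2572, 'dist': [-0.0465, 0.0, 0.0, 0.0, 0.0], 'R': [[-0.9697, -0.2439, -0.012], [-0.149, 0.6299, -0.7623], [0.1935, -0.7374, -0.6471]], 't': [504.9408, 106.5956, 1616.1078]}
{'vfov': 69.4257, 'cx': 318.0527, 'cy': 201.7638, 'dist': [-0.0274, 0.0, 0.0, 0.0, 0.0], 'mount': [[0.0005, -0.9558, -0.2939, 76.207], [1.0, 0.0006, -0.0001, -0.4871], [0.0003, -0.2939, 0.9558, -142.4531], [0.0, 0.0, 0.0, 1.0]]}
{'time_s': 0.1, 'joints': array([-1.48040802e+00,  3.13403658e-01,  1.49836153e+00,  7.17756725e-06,
        1.33099400e+00, -2.23422253e-01]), 'dq': array([ 0.0003326 , -0.00028765, -0.00215659,  0.00084258,  0.00032694,
       -0.00046712]), 'tau': array([ 3.77115444e-03, -4.12899792e+01, -2.60144198e+01, -1.27586591e-04,
        2.93749428e-03,  6.83689649e-06]), 'eef_pos': array([ 162.01776494, -499.13533199,  230.7872263 ]), 'ee_rot': array([-5.81743963e-04,  9.87715566e-01,  1.56261386e-01,  4.22463368e-05]), 'force': array([ 0.53653294, -0.63206074,  0.3508848 ]), 'wrist_torque': array([ 0.02272171,  0.01654182, -0.00562914]), 'grip_force': 0.0, 'grip_width': 1.0042861255563647}
```

View pics/scene0.png

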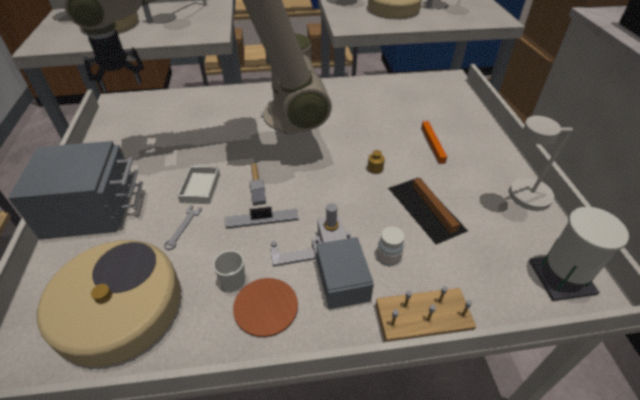

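View pics/side0.png

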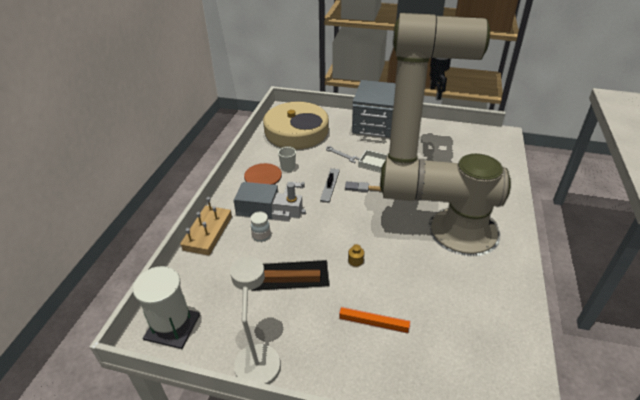

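Scene view: there are two bar-like things. The brown one on the black mat is at about (437,205), and the bright orange one on bare bench is at about (434,141). The wooden one on the mat fits the description. The guide and hood are at about (340,265), the foot with its stub at (331,222), the lug at (290,255) and the straightedge at (262,217). The side view agrees, with the bar at (290,275). I'll confirm in a crop and get rough positions.

```bash
cat > h.py <<'E'
from rig import telemetry, optics, ctrl
import cv2,numpy as np
from scipy.spatial.transform import Rotation as Ro
def model(n):
    m=optics.camera_model(n); f=200/np.tan(np.radians(m["vfov"])/2)
    K=np.array([[f,0,m["cx"]],[0,f,m["cy"]],[0,0,1]]); return m,K,np.array(m["dist"],float)
def tool():
    s=telemetry.sense(); q=s["ee_rot"]; return Ro.from_quat([q[1],q[2],q[3],q[0]]).as_matrix(),s["eef_pos"]
def pose(n,tp=None):  # cam->world rotation, centre
    m,K,d=model(n)
    if n!="wrist":
        R=np.array(m["R"]); return R.T,-R.T@np.array(m["t"]),K,d
    Rt,p=tp if tp else tool(); M=np.array(m["mount"]); return Rt@M[:3,:3],Rt@M[:3,3]+p,K,d
def ray(n,px,z,tp=None):
    R,c,K,d=pose(n,tp); u=cv2.undistortPoints(np.array(px,float).reshape(-1,1,2),K,d).reshape(-1,2)
    v=np.c_[u,np.ones(len(u))]@R.T; return c+v*((np.array(z)-c[2])/v[:,2])[:,None]
def proj(n,X,tp=None):
    R,c,K,d=pose(n,tp); rv=cv2.Rodrigues(R.T)[0]
    return cv2.projectPoints(np.array(X,float).reshape(-1,1,3),rv,-R.T@c,K,d)[0].reshape(-1,2)
E
python3 - <<'E'
from h import *
im=cv2.imread("pics/scene0.png")
cv2.imwrite("pics/crop0.png",cv2.resize(im[115:315,220:480],None,fx=3,fy=3,interpolation=cv2.INTER_CUBIC))
hsv=cv2.cvtColor(im,cv2.COLOR_BGR2HSV)
R=lambda n,p,z:np.round(ray(n,p,z),0).tolist()
print("mat ctr",R("scene",[(427,210)],4)); print("bar ends",R("scene",[(418,183),(453,226)],34))
print("se ends",R("scene",[(226,222),(298,215)],12)); print("pinA",R("scene",[(275,246)],20),"stub",R("scene",[(331,208)],130))
print("hood top",R("scene",[(317,250),(356,241),(370,278),(330,288)],78)); print("jar,weight,cup",R("scene",[(391,235),(376,155),(229,258)],[85,70,80]),"tray/brush",R("scene",[(200,185),(257,190)],[30,20]))
E
```

```text
mat ctr [[538.0, 334.0, 4.0]]
bar ends [[456.0, 327.0, 34.0], [629.0, 370.0, 34.0]]
se ends [[514.0, -228.0, 12.0], [515.0, -31.0, 12.0]]
pinA [[621.0, -99.0, 20.0]] stub [[610.0, 46.0, 130.0]]
hood top [[692.0, 1.0, 78.0], [678.0, 97.0, 78.0], [785.0, 108.0, 78.0], [799.0, 16.0, 78.0]]
jar,weight,cup [[677.0, 183.0, 85.0], [357.0, 221.0, 70.0], [689.0, -204.0, 80.0]] tray/brush [[375.0, -304.0, 30.0], [408.0, -140.0, 20.0]]
```

View pics/crop0.png

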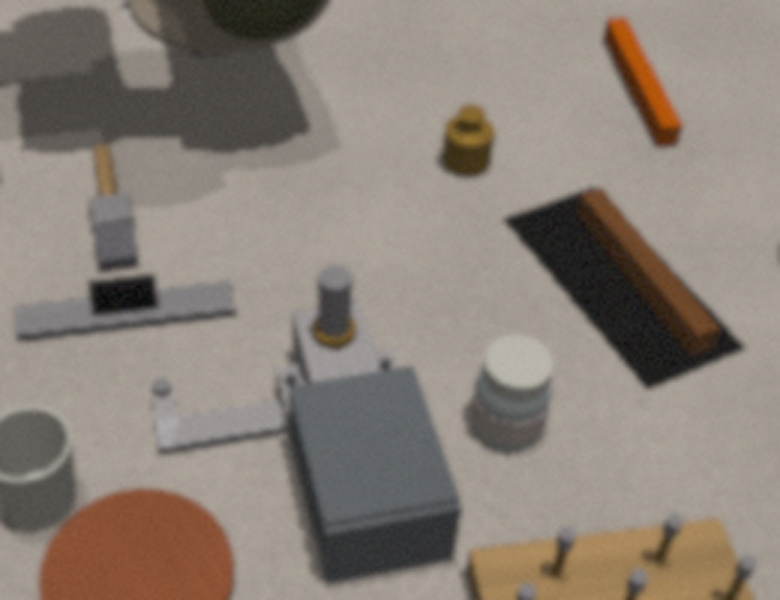

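The crop confirms it: brown wood on the black mat is the bar, and orange on bare bench is the look-alike. The straightedge is at crop (125,308), pin A at (162,390), and the stub at (334,290). Next I'm moving over the middle of the bench for a wrist view.

>>> servo_tool(deltas=[[[0.165,-0.117,-0.0216],[0,0,0],1],[[0.165,-0.117,-0.0216],[0,0,0],1],[[0.165,-0.117,-0.0216],[0,0,0],1],[[0.165,-0.117,-0.0216],[0,0,0],1],[[0.165,-0.117,-0.0216],[0,0,0],1],[[0.165,-0.117,-0.0216],[0,0,0],1],[[0.165,-0.117,-0.0216],[0,0,0],1],[[0.165,-0.117,-0.0216],[0,0,0],1]])

```text
time_s: 0.9
eef_pos: [356.0, -238.3, 265.9]
ee_rot: [-0.0, 0.988, 0.156, -0.0]
force: [-0.3, -0.7, 0.4]
grip_width: 0.996
grip_force: 0.0
```

>>> servo_tool(deltas=[[[0.165,-0.117,-0.0216],[0,0,0],1],[[0.165,-0.117,-0.0216],[0,0,0],1],[[0.165,-0.117,-0.0216],[0,0,0],1],[[0.165,-0.117,-0.0216],[0,0,0],1],[[0.165,-0.117,-0.0216],[0,0,0],1],[[0.165,-0.117,-0.0216],[0,0,0],1],[[0.165,-0.117,-0.0216],[0,0,0],1],[[0.165,-0.117,-0.0216],[0,0,0],1]])

```text
time_s: 1.7
eef_pos: [549.3, 21.4, 300.3]
ee_rot: [-0.0, 0.988, 0.156, -0.0]
force: [0.2, -0.5, 0.2]
grip_width: 0.997
grip_force: 0.0
```

>>> servo_tool(deltas=[[[0,0,0],[0,0,0],1],[[0,0,0],[0,0,0],1]])

```text
time_s: 1.9
eef_pos: [548.6, 20.1, 299.7]
ee_rot: [-0.0, 0.988, 0.157, -0.001]
force: [0.0, 0.2, 0.4]
grip_width: 0.999
grip_force: 0.0
```

```bash
python3 - <<'E'
from h import *
tp=tool(); im=optics.capture("wrist"); cv2.imwrite("pics/w1.png",im); np.savez("w1.npz",R=tp[0],p=tp[1])
print(tp[1],np.degrees(np.arctan2(tp[0][1,0],tp[0][0,0])))
E
```

```text
[548.59594638  20.07352238 299.73703815] 18.05612060396968
```

View pics/w1.png

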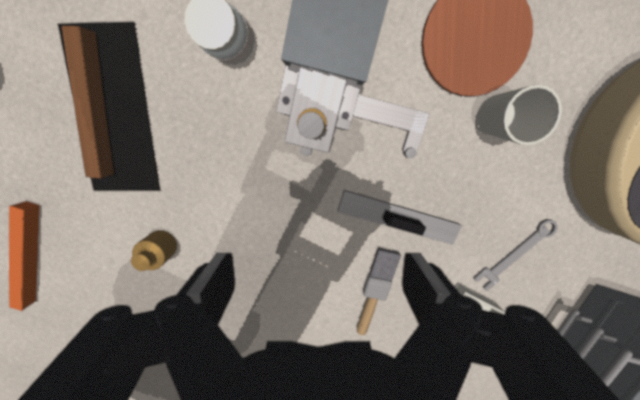

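Wrist view: the bar runs from (78,26) to (100,178) on its mat. The foot is at (318,110), with pin B's tip at (307,152). Pin A is at (411,152), the straightedge spans (340,200) to (459,234), and the hood's near edge spans (282,62) to (366,82). Now measuring.

```bash
python3 - <<'E'
from h import *
d=np.load("w1.npz"); tp=(d["R"],d["p"]); im=cv2.imread("pics/w1.png"); hsv=cv2.cvtColor(im,cv2.COLOR_BGR2HSV)
print("hsv bar samples",hsv[100,[76,80,84,88,92,96,100]].tolist())
roi=np.zeros(im.shape[:2],np.uint8); roi[15:195,50:170]=1
bar=((hsv[...,0]<20)&(hsv[...,1]>90)&(hsv[...,2]>50)&(roi>0)).astype(np.uint8)
top=(bar>0)&(hsv[...,2]>np.percentile(hsv[...,2][bar>0],45))
for nm,m in(("bar",bar),("top",top.astype(np.uint8))):
    c=max(cv2.findContours(m,0,2)[0],key=cv2.contourArea); b=cv2.boxPoints(cv2.minAreaRect(c)); 
    print(nm,cv2.contourArea(c),np.round(b).tolist(),np.round(ray("wrist",b,34,tp)[:,:2]).tolist())
mat=((hsv[...,2]<60)&(roi>0)).astype(np.uint8)|bar
c=max(cv2.findContours(mat,0,2)[0],key=cv2.contourArea); b=cv2.approxPolyDP(c,8,True).reshape(-1,2)
print("mat",b.tolist(),np.round(ray("wrist",b,4,tp)[:,:2]).tolist())
P=lambda n,p,z:print(n,np.round(ray("wrist",p,z,tp)[:,:2],1).tolist())
P("SE",[(342,190),(461,224),(456,244),(338,209)],12);P("pinA",[(411,152)],20);P("pinB",[(307,151)],15)
P("hood",[(282,62),(366,82)],78);P("foot near corners",[(287,143),(329,152)],60);P("stub",[(311,124)],130)
P("lug",[(359,95),(427,114)],12);P("bars near",[(279,106),(356,128)],30)
E
```

```text
hsv bar samples [[12, 131, 128], [12, 134, 126], [13, 127, 124], [12, 133, 102], [11, 121, 57], [13, 132, 60], [11, 108, 59]]
bar 4256.0 [[60.0, 25.0], [92.0, 20.0], [118.0, 175.0], [86.0, 180.0]] [[623.0, 393.0], [642.0, 353.0], [449.0, 295.0], [426.0, 341.0]]
top 2264.5 [[61.0, 26.0], [79.0, 24.0], [101.0, 177.0], [83.0, 179.0]] [[623.0, 392.0], [632.0, 369.0], [439.0, 320.0], [427.0, 345.0]]
mat [[59, 25], [86, 175], [95, 189], [158, 189], [133, 23]] [[624.0, 420.0], [421.0, 363.0], [402.0, 347.0], [434.0, 249.0], [656.0, 321.0]]
SE [[524.2, -26.0], [530.5, -226.9], [496.1, -235.0], [493.1, -30.3]]
pinA [[611.3, -101.3]]
pinB [[564.8, 43.2]]
hood [[661.8, 101.5], [671.7, 1.6]]
foot near corners [[572.5, 71.2], [578.4, 15.3]]
stub [[608.0, 47.9]]
lug [[661.8, -2.8], [668.4, -104.4]]
bars near [[613.0, 97.7], [618.2, -11.9]]
```

>>> servo_tool(deltas=[[[0,0,0],[0,0,0.046],1],[[0.0205,-0.2067,0.0935],[0,0,0],1],[[0.0205,-0.2067,0.0935],[0,0,0],1],[[0.0205,-0.2067,0.0935],[0,0,0],1],[[0.0205,-0.2067,0.0935],[0,0,0],1],[[0.0205,-0.2067,0.0935],[0,0,0],1],[[0.0205,-0.2067,0.0935],[0,0,0],1],[[0.0205,-0.2067,0.0935],[0,0,0],1]])

```text
time_s: 2.75
eef_pos: [507.0, 307.7, 169.0]
ee_rot: [0.0, 0.993, 0.12, 0.0]
force: [1.1, -0.1, -0.5]
grip_width: 0.998
grip_force: 0.0
```

>>> servo_tool(deltas=[[[0.0205,-0.2067,0.0935],[0,0,0],1],[[0,0,0],[0,0,0],1],[[0,0,0],[0,0,0],1]])

```text
time_s: 3.05
eef_pos: [501.4, 347.9, 150.5]
ee_rot: [0.0, 0.993, 0.12, -0.0]
force: [0.7, -1.4, 0.6]
grip_width: 1.001
grip_force: 0.0
```

```bash
python3 - <<'E'
from h import *
tp=tool(); im=optics.capture("wrist"); cv2.imwrite("pics/w2.png",im); print(tp[1],np.degrees(np.arctan2(tp[0][1,0],tp[0][0,0])))
hsv=cv2.cvtColor(im,cv2.COLOR_BGR2HSV)
bar=((hsv[...,0]<20)&(hsv[...,1]>90)&(hsv[...,2]>90)).astype(np.uint8)
for c in sorted(cv2.findContours(bar,0,2)[0],key=cv2.contourArea)[-3:]:
    b=cv2.boxPoints(cv2.minAreaRect(c)); W=ray("wrist",b,34,tp)[:,:2]
    print(cv2.contourArea(c),np.round(b).tolist(),np.round(W).tolist(),W.mean(0), hsv[c[:,0,1],c[:,0,0]].mean(0))
    r=ray("wrist",cv2.fitLine(c,2,0,.01,.01)[2:].T,34,tp); print(r)
E
```

```text
[501.35964292 347.92781727 150.53681495] 13.837637951625686
120.5 [[624.0, 381.0], [639.0, 381.0], [639.0, 399.0], [624.0, 399.0]] [[364.0, -73.0], [368.0, -93.0], [340.0, -112.0], [337.0, -91.0]] [352.2002952  -92.49814009] [ 16.31034483  94.03448276 101.65517241]
[[351.03092387 -94.05896052  34.        ]]
171.0 [[309.0, 214.0], [327.0, 213.0], [328.0, 227.0], [310.0, 229.0]] [[484.0, 353.0], [489.0, 337.0], [475.0, 332.0], [470.0, 349.0]] [479.46874946 342.64453463] [ 12.01785714 125.55357143  91.875     ]
[[480.50019881 342.90483901  34.        ]]
3879.0 [[302.0, 44.0], [330.0, 44.0], [330.0, 199.0], [302.0, 199.0]] [[624.0, 392.0], [630.0, 370.0], [503.0, 337.0], [497.0, 363.0]] [563.46506201 365.67265572] [ 12.03448276 126.05172414 101.12068966]
[[550.65589493 358.86043151  34.        ]]
```

View pics/w2.png

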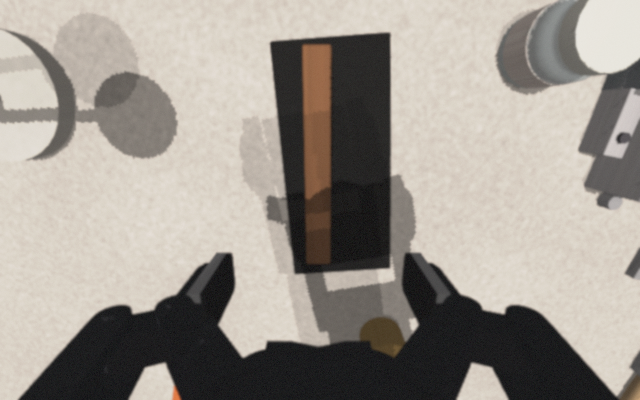

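The bar is centred between the fingers (columns 302–330, rows 44–264) and aligned with the tool. Going down to grip it.

>>> servo_tool(deltas=[[[0,-0.01,0.2],[0,0,0],1],[[0,0,0.2],[0,0,0],1],[[0,0,0.2],[0,0,0],1],[[0,0,0.1],[0,0,0],1],[[0,0,0],[0,0,0],0],[[0,0,0],[0,0,0],0],[[0,0,0],[0,0,0],0],[[0,0,0],[0,0,0],0]], squeeze=40)

```text
time_s: 3.9
eef_pos: [501.8, 350.7, 12.5]
ee_rot: [-0.0, 0.993, 0.12, 0.001]
force: [0.7, 0.8, 0.4]
grip_width: 0.329
grip_force: 0.0
```

>>> servo_tool(deltas=[[[0,0,0],[0,0,0],0],[[0,0,0],[0,0,0],0],[[0,0,0],[0,0,0],0],[[0,0,0],[0,0,0],0]])

```text
time_s: 4.3
eef_pos: [501.9, 350.8, 12.5]
ee_rot: [-0.0, 0.993, 0.12, 0.001]
force: [0.3, -1.7, 6.9]
grip_width: 0.274
grip_force: 41.6
```

>>> servo_tool(deltas=[[[0,0,-0.05],[0,0,0],0],[[0,0,-0.1],[0,0,0],0],[[0,0,-0.15],[0,0,0],0],[[0,0,-0.15],[0,0,0.045],0],[[0,0,0],[0,0,0.045],0],[[-0.07,0.196,0],[0,0,0],0],[[-0.07,0.196,0],[0,0,0],0],[[-0.07,0.196,0],[0,0,0],0]])

```text
time_s: 5.1
eef_pos: [470.2, 228.3, 101.5]
ee_rot: [-0.0, 0.999, 0.051, 0.0]
force: [0.6, -0.4, -0.6]
grip_width: 0.27
grip_force: 40.6
```

>>> servo_tool(deltas=[[[-0.07,0.196,0],[0,0,0],0],[[-0.07,0.196,0],[0,0,0],0],[[-0.07,0.196,0],[0,0,0],0],[[-0.07,0.196,0],[0,0,0],0],[[-0.07,0.196,0],[0,0,0],0],[[0,0,0],[0,0,0],0],[[0,0,0],[0,0,0],0]])

```text
time_s: 5.8
eef_pos: [421.1, 27.0, 101.5]
ee_rot: [0.0, 0.999, 0.049, 0.001]
force: [-0.3, 1.0, -0.9]
grip_width: 0.273
grip_force: 40.6
```

```bash
python3 - <<'E'
from h import *
s=telemetry.sense(); tp=tool(); im=optics.capture("wrist"); cv2.imwrite("pics/w3.png",im); np.savez("w3.npz",R=tp[0],p=tp[1]); print(tp[1],np.degrees(np.arctan2(tp[0][1,0],tp[0][0,0])),s["grip_force"],s["grip_width"],s["force"])
E
```

```text
[421.05411444  27.01522348 101.51090907] 5.6279222410911185 40.643622279167175 0.27339782795694334 [-0.33083617  0.99992066 -0.88314363]
```

View pics/w3.png

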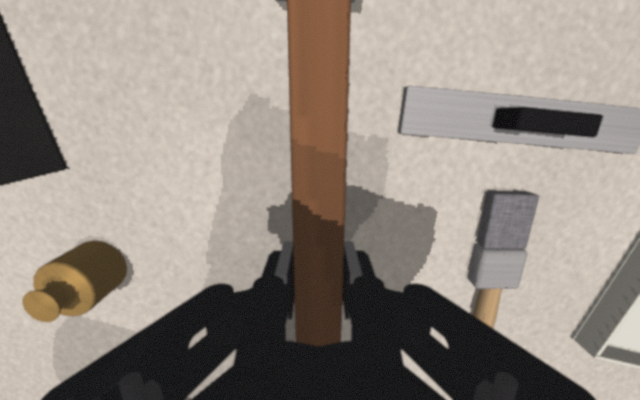

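The bar is straight in the grip (columns 290–350), and its tip is just above the frame. Now down to push height and forward with a light squeeze, so it slips before it overloads the stop.

>>> servo_tool(deltas=[[[0,0,0.11],[0,0,0],0],[[0,0,0.11],[0,0,0],0],[[0,0,0.11],[0,0,0],0],[[0.05,0,0],[0,0,0],0],[[0.03,0,0],[0,0,0],0],[[0.02,0,0],[0,0,0],0],[[0,0,0],[0,0,0],0]], squeeze=28)

```text
time_s: 6.55
eef_pos: [442.0, 29.6, 35.7]
ee_rot: [0.0, 0.999, 0.05, 0.001]
force: [0.3, -0.4, -1.3]
grip_width: 0.27
grip_force: 40.6
```

>>> servo_tool(deltas=[[[0.015,0,0],[0,0,0],0],[[0.015,0,0],[0,0,0],0],[[0.015,0,0],[0,0,0],0],[[0.015,0,0],[0,0,0],0],[[0.015,0,0],[0,0,0],0],[[0.015,0,0],[0,0,0],0]])

```text
time_s: 7.15
eef_pos: [457.0, 31.3, 34.5]
ee_rot: [-0.0, 0.999, 0.05, -0.002]
force: [-9.9, -1.1, 4.4]
grip_width: 0.269
grip_force: 41.3
```

```bash
python3 - <<'E'
from h import *
a=optics.capture("side"); b=optics.capture("scene")
cv2.imwrite("pics/p1.png",np.hstack([cv2.resize(a[150:250,210:330],None,fx=3.3,fy=3.3),cv2.resize(b[180:280,290:410],None,fx=3.3,fy=3.3)]))
E
```

```text
(no output)
```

View pics/p1.png

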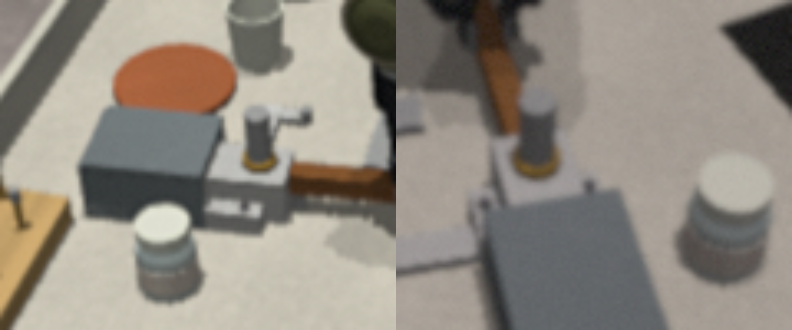

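The bar tip is on the foot's near face, the force is about 10 N along the guide, and the bar sits squarely. Continuing gently.

>>> servo_tool(deltas=[[[0.012,0,0],[0,0,0],0],[[0.012,0,0],[0,0,0],0],[[0.012,0,0],[0,0,0],0],[[0.012,0,0],[0,0,0],0],[[0.012,0,0],[0,0,0],0]])

```text
time_s: 7.75
eef_pos: [469.0, 32.4, 34.5]
ee_rot: [-0.0, 0.999, 0.05, -0.002]
force: [-9.7, -2.0, 3.5]
grip_width: 0.269
grip_force: 41.3
```

>>> servo_tool(deltas=[[[0.01,0,0],[0,0,0],0],[[0.01,0,0],[0,0,0],0],[[0.01,0,0],[0,0,0],0]])

```text
time_s: 8.05
eef_pos: [474.9, 33.0, 34.5]
ee_rot: [-0.0, 0.999, 0.05, -0.002]
force: [-10.0, -2.3, 3.4]
grip_width: 0.271
grip_force: 41.3
```

>>> servo_tool(deltas=[[[0.01,0,0],[0,0,0],0],[[0.01,0,0],[0,0,0],0],[[0.01,0,0],[0,0,0],0]])

```text
time_s: 8.35
eef_pos: [480.9, 33.6, 34.6]
ee_rot: [-0.0, 0.999, 0.05, -0.002]
force: [-10.7, -2.2, 3.5]
grip_width: 0.273
grip_force: 41.3
```

>>> servo_tool(deltas=[[[0.01,0,0],[0,0,0],0],[[0.01,0,0],[0,0,0],0],[[0.01,0,0],[0,0,0],0]])

```text
time_s: 8.65
eef_pos: [486.9, 34.2, 34.5]
ee_rot: [-0.0, 0.999, 0.05, -0.002]
force: [-10.2, -2.6, 4.0]
grip_width: 0.27
grip_force: 41.3
```

>>> servo_tool(deltas=[[[0.01,0,0],[0,0,0],0],[[0.01,0,0],[0,0,0],0]])

```text
time_s: 8.85
eef_pos: [488.1, 34.9, 33.7]
ee_rot: [-0.001, 0.999, 0.05, -0.006]
force: [-21.6, -2.4, 5.4]
grip_width: 0.27
grip_force: 41.7
```

>>> servo_tool(deltas=[[[0.006,0,0],[0,0,0],0],[[0.004,0,0],[0,0,0],0],[[0,0,0],[0,0,0],0]])

```text
time_s: 9.15
eef_pos: [488.4, 35.1, 33.0]
ee_rot: [-0.001, 0.999, 0.05, -0.008]
force: [-25.8, -5.2, 6.2]
grip_width: 0.276
grip_force: 42.0
```

The force rose to 26 N with no further travel after about 42 mm, so the foot is home. Backing off and carrying the bar back.

>>> servo_tool(deltas=[[[-0.03,0,0],[0,0,0],0],[[-0.1,0,0],[0,0,0],0],[[-0.2,0,0],[0,0,0],0],[[0,0,-0.165],[0,0,0],0],[[0,0,-0.165],[0,0,0],0],[[0,0,0],[0,0,0],0]])

```text
time_s: 9.75
eef_pos: [431.0, 27.8, 104.4]
ee_rot: [0.001, 0.999, 0.05, 0.004]
force: [0.5, 0.2, -0.4]
grip_width: 0.27
grip_force: 40.9
```

>>> servo_tool(deltas=[[[0.066,-0.196,0],[0,0,0],0],[[0.066,-0.196,0],[0,0,0],0],[[0.066,-0.196,0],[0,0,0],0],[[0.066,-0.196,0],[0,0,0],0],[[0.066,-0.196,0],[0,0,0],0],[[0.066,-0.196,0],[0,0,0],0],[[0.066,-0.196,0],[0,0,0],0],[[0.066,-0.196,0],[0,0,0],0]])

```text
time_s: 10.55
eef_pos: [502.6, 352.6, 100.0]
ee_rot: [0.0, 0.999, 0.05, -0.0]
force: [0.1, -0.2, -0.3]
grip_width: 0.271
grip_force: 40.8
```

>>> servo_tool(deltas=[[[0,0,0],[0,0,-0.045],0],[[0,0,0],[0,0,-0.046],0],[[0,0,0.1],[0,0,0],0],[[0,0,0.1],[0,0,0],0],[[0,0,0.1],[0,0,0],0],[[0,0,0],[0,0,0],0],[[0,0,0],[0,0,0],0]])

```text
time_s: 11.25
eef_pos: [502.6, 350.8, 40.8]
ee_rot: [0.0, 0.993, 0.121, -0.0]
force: [-0.7, 0.4, -1.1]
grip_width: 0.267
grip_force: 40.8
```

>>> servo_tool(deltas=[[[0,0,0.06],[0,0,0],0],[[0,0,0.05],[0,0,0],0],[[0,0,0.025],[0,0,0],0],[[0,0,0],[0,0,0],0],[[0,0,0],[0,0,0],0]])

```text
time_s: 11.75
eef_pos: [502.6, 350.8, 13.9]
ee_rot: [0.0, 0.993, 0.121, 0.0]
force: [-0.5, -0.1, -1.1]
grip_width: 0.272
grip_force: 40.9
```

>>> servo_tool(deltas=[[[0,0,0],[0,0,0],0.35],[[0,0,0],[0,0,0],0.5],[[0,0,0],[0,0,0],1],[[0,0,0],[0,0,0],1],[[0,0,0],[0,0,0],1],[[0,0,0],[0,0,0],1],[[0,0,-0.15],[0,0,0],1],[[0,0,-0.25],[0,0,0],1]])

```text
time_s: 12.55
eef_pos: [501.0, 350.0, 91.9]
ee_rot: [0.001, 0.993, 0.121, -0.003]
force: [0.7, 0.2, 1.2]
grip_width: 0.998
grip_force: 0.0
```

>>> servo_tool(deltas=[[[0,0,-0.1],[0,0,-0.095],1],[[0,0,-0.1],[0,0,-0.095],1],[[0,0,-0.1],[0,0,-0.095],1],[[0,0,-0.1],[0,0,-0.095],1],[[0,0,-0.1],[0,0,-0.095],1],[[0,0,-0.1],[0,0,-0.095],1],[[0,0,-0.1],[0,0,-0.095],1],[[0,0,-0.09],[0,0,-0.095],1]])

```text
time_s: 13.35
eef_pos: [502.5, 350.8, 252.9]
ee_rot: [0.0, 0.751, 0.661, 0.0]
force: [0.4, -0.5, -0.1]
grip_width: 0.998
grip_force: 0.0
```

>>> servo_tool(deltas=[[[0,0,0],[0,0,-0.095],1],[[-0.228,0.011,0],[0,0,0],1],[[-0.228,0.011,0],[0,0,0],1],[[-0.228,0.011,0],[0,0,0],1],[[-0.228,0.011,0],[0,0,0],1],[[-0.228,0.011,0],[0,0,0],1],[[-0.228,0.011,0],[0,0,0],1],[[-0.228,0.011,0],[0,0,0],1]])

```text
time_s: 14.15
eef_pos: [522.6, 30.1, 252.0]
ee_rot: [0.0, 0.702, 0.713, 0.0]
force: [0.8, -0.2, -0.1]
grip_width: 1.0
grip_force: 0.0
```

>>> servo_tool(deltas=[[[-0.228,0.011,0],[0,0,0],1],[[-0.2,0.011,0],[0,0,0],1],[[0,0,0],[0,0,0],1],[[0,0,0],[0,0,0],1]])

```text
time_s: 14.55
eef_pos: [528.4, -54.0, 251.7]
ee_rot: [-0.0, 0.702, 0.712, 0.0]
force: [-0.0, -0.1, 0.4]
grip_width: 0.999
grip_force: 0.0
```

```bash
python3 - <<'E'
from h import *
tp=tool(); im=optics.capture("wrist"); cv2.imwrite("pics/w4.png",im); np.savez("w4.npz",R=tp[0],p=tp[1]); print(tp[1],np.degrees(np.arctan2(tp[0][1,0],tp[0][0,0])))
E
```

```text
[528.44996672 -54.02131726 251.71598762] 90.79119457147243
```

View pics/w4.png

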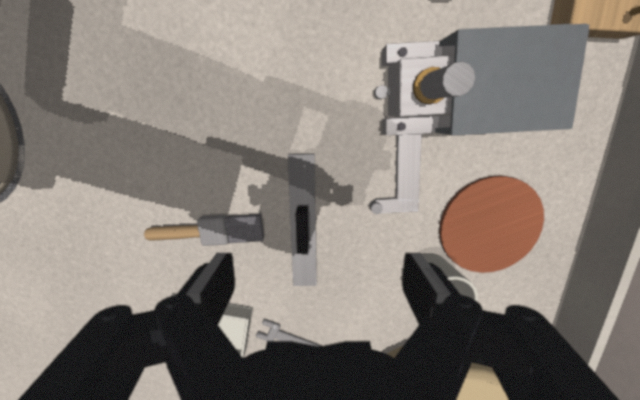

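In the wrist view the straightedge spans (303,153) to (305,285) with its rib at (303,229). Pin A's top is at (376,207) and pin B's at (380,92). The brush head's edge is at column 263, just left of the straightedge.

```bash
python3 - <<'E'
from h import *
d=np.load("w4.npz"); tp=(d["R"],d["p"]); im=cv2.imread("pics/w4.png"); g=cv2.cvtColor(im,cv2.COLOR_BGR2GRAY)
r=(g<45).astype(np.uint8); r[:195]=0;r[262:]=0;r[:,:285]=0;r[:,325:]=0
c=max(cv2.findContours(r,0,2)[0],key=cv2.contourArea); b=cv2.boxPoints(cv2.minAreaRect(c)); print("rib px",np.round(b,1).tolist(),np.round(ray("wrist",b,44,tp)[:,:2],1).tolist())
P=lambda n,p,z:print(n,np.round(ray("wrist",p,z,tp)[:,:2],1).tolist())
P("SE",[(290,153),(316,153),(317,285),(294,285)],12);P("pinA",[(376,207)],20);P("pinB",[(380,92)],15);P("hood",[(455,30),(450,134)],78)
P("lug end",[(371,213),(416,213),(421,135)],12);P("brush",[(263,214),(263,242),(200,244)],20)
for n,(x,y) in {"A":(376,207),"B":(380,92)}.items(): print(n,"\n",cv2.resize(g[y-14:y+15,x-14:x+18],None,fx=.5,fy=.5,interpolation=cv2.INTER_AREA))
E
```

```text
rib px [[295.5, 206.10000610351562], [307.0, 205.6999969482422], [308.5, 251.89999389648438], [297.0, 252.3000030517578]] [[501.2, -91.9], [515.8, -91.2], [518.1, -156.2], [502.7, -157.0]]
SE [[492.1, -28.8], [526.4, -28.3], [530.3, -228.1], [495.3, -228.6]]
pinA [[609.2, -99.4]]
pinB [[604.6, 48.5]]
hood [[661.7, 103.2], [670.6, 3.1]]
lug end [[604.5, -110.9], [668.0, -110.0], [662.5, -2.9]]
brush [[454.6, -111.7], [452.8, -153.9], [362.4, -158.5]]
A 
 [[161 167 179 184 183 185 183 187 187 185 185 182 185 185 185 181]
 [161 163 179 186 183 184 185 185 181 178 178 175 174 169 170 163]
 [161 169 184 187 185 178 159 142 137 132 131 128 125 122 126 123]
 [163 173 185 185 169 132 107 127 141 144 145 149 154 158 164 169]
 [167 181 187 169 117  79  88 130 164 186 190 190 190 190 190 191]
 [170 183 176 132  81  89 121 138 145 171 190 193 192 192 192 192]
 [177 180 167 112  86 129 157 162 159 163 183 192 193 193 192 191]
 [181 179 176 134 111 150 159 159 159 163 181 191 191 192 191 192]
 [182 183 184 169 142 153 157 157 155 162 181 189 191 191 191 190]
 [184 185 186 188 177 164 157 156 158 1
[... 539 characters left out ...]
 135 109  81  75  74  75  76]
 [190 191 191 190 176 159 179 187 182 165 126  87  76  75  76  75]
 [194 195 193 181 143 160 189 190 186 178 145  97  78  76  76  75]
 [195 196 190 145 113 173 192 191 185 177 144 100  80  76  74  75]
 [191 192 185 132 107 173 190 188 185 171 126  97  79  76  76  74]
 [193 192 184 134  99 154 184 187 183 168 119  87  77  75  76  75]
 [195 193 187 155 107 112 155 174 173 152 113  83  75  76  76  75]
 [191 187 188 178 149 126 131 148 163 132 106  81  75  75  75  76]
 [188 184 186 188 183 178 177 178 178 135 104  81  75  75  75  76]
 [177 183 185 187 188 188 187 189 176 131 102  79  74  75  76  75]
 [170 173 177 184 187 188 189 187 161 120 103  81  75  75  75  76]]
```

>>> servo_tool(deltas=[[[-0.207,-0.049,0],[0,0,0],0.5],[[-0.207,-0.049,0],[0,0,0],0.5],[[0,0,0.25],[0,0,0],0.5],[[0,0,0.25],[0,0,0],0.5],[[0,0,0.25],[0,0,0],0.5],[[0,0,0.22],[0,0,0],0.5],[[0,0,0],[0,0,0],0.5],[[0,0,0],[0,0,0],0.5]])

```text
time_s: 15.4
eef_pos: [510.9, -136.1, 59.0]
ee_rot: [0.0, 0.701, 0.713, 0.0]
force: [1.1, -0.8, 1.0]
grip_width: 0.501
grip_force: 0.0
```

```bash
python3 - <<'E'
from h import *
tp=tool(); im=optics.capture("wrist"); cv2.imwrite("pics/w5.png",im); np.savez("w5.npz",R=tp[0],p=tp[1]); s=telemetry.sense(); print(tp[1],np.degrees(np.arctan2(tp[0][1,0],tp[0][0,0])),s["grip_width"])
E
```

```text
[ 510.93393214 -136.06319284   59.04160142] 90.95955378202548 0.49845974094757695
```

View pics/w5.png

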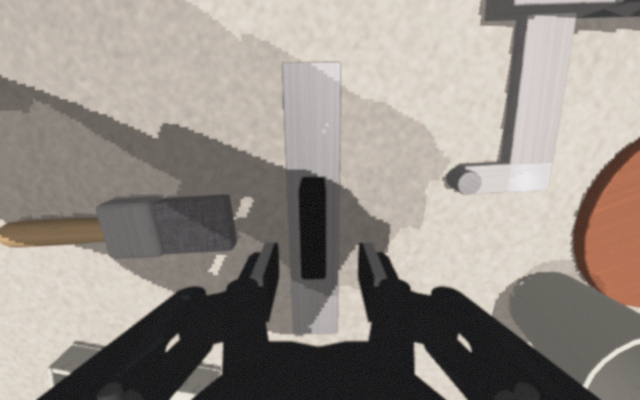

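The rib (columns 300–326, rows 178–278) lies between the fingers and is parallel to the pads, and the brush is clear on the left. Going down and gripping.

>>> servo_tool(deltas=[[[0,-0.01,0.12],[0,0,0],0.5],[[0,0,0.08],[0,0,0],0.5],[[0,0,0.01],[0,0,0],0.5],[[0,0,0],[0,0,0],0.2],[[0,0,0],[0,0,0],0],[[0,0,0],[0,0,0],0],[[0,0,0],[0,0,0],0],[[0,0,0],[0,0,0],0]], squeeze=30)

```text
time_s: 16.25
eef_pos: [509.3, -137.2, 17.8]
ee_rot: [0.001, 0.702, 0.713, 0.0]
force: [-1.4, 1.1, 9.0]
grip_width: 0.185
grip_force: 31.1
```

```bash
python3 - <<'E'
from h import *
d=np.load("w5.npz"); tp=(d["R"],d["p"])
P=lambda n,p,z:print(n,np.round(ray("wrist",p,z,tp)[:,:2],1).tolist())
P("pinA",[(469,181)],20);P("SE",[(283,63),(340,63)],12);P("SE low",[(338,333),(340,150)],12);P("rib",[(300,178),(326,178),(326,278),(302,278)],44)
s=telemetry.sense();print(s["eef_pos"],s["grip_width"],s["grip_force"],s["force"],np.degrees(np.arctan2(tool()[0][1,0],tool()[0][0,0])))
E
```

```text
pinA [[609.3, -100.2]]
SE [[489.1, -31.4], [523.4, -30.9]]
SE low [[529.6, -228.5], [525.4, -82.9]]
rib [[501.2, -94.9], [515.7, -94.7], [517.3, -158.2], [502.3, -158.4]]
[ 509.2574329  -137.17401708   17.77286128] 0.18504157860591153 31.148774027824402 [-1.44881887  1.06610435  9.02505629] 90.8856086765612
```

>>> servo_tool(deltas=[[[0.0586,0.02,0],[0,0,-0.01],0],[[0.0586,0.034,0],[0,0,0],0],[[0.0586,0.0434,0],[0,0,0],0],[[0.0586,0.0434,0],[0,0,0],0],[[0.0586,0.0434,0],[0,0,0],0],[[0.0586,0.0434,0],[0,0,0],0],[[0.0586,0.0434,0],[0,0,0],0],[[0.0586,0.044,0],[0,0,0],0]])

```text
time_s: 17.05
eef_pos: [569.5, -42.0, 17.8]
ee_rot: [0.002, 0.696, 0.718, -0.0]
force: [-3.2, -5.8, 6.8]
grip_width: 0.179
grip_force: 31.0
```

>>> servo_tool(deltas=[[[0,0,0],[0,0,0],0]])

```text
time_s: 17.15
eef_pos: [570.5, -40.2, 17.8]
ee_rot: [0.002, 0.696, 0.718, 0.001]
force: [3.4, 5.9, 6.7]
grip_width: 0.186
grip_force: 30.8
```

```bash
python3 - <<'E'
from h import *
tp=tool(); im=optics.capture("wrist"); cv2.imwrite("pics/w6.png",im); np.savez("w6.npz",R=tp[0],p=tp[1]); s=telemetry.sense(); print(tp[1],np.degrees(np.arctan2(tp[0][1,0],tp[0][0,0])),s["force"],s["wrist_torque"])
E
```

```text
[570.48652876 -40.23718209  17.82412271] 91.83245394002927 [3.24199905 5.29180461 5.41620304] [ 0.79671143 -0.49567984  0.06087576]
```

View pics/w6.png

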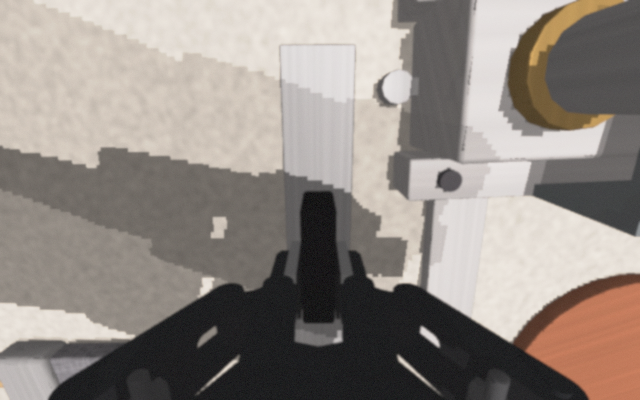

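The edge (column 354) is parallel to the tool. Pin B at (397,87) is about 11 mm away and well inside the straightedge's length. Creeping in.

>>> servo_tool(deltas=[[[0,0.015,0],[0,0,0],0],[[0,0.015,0],[0,0,0],0],[[0,0.01,0],[0,0,0],0],[[0,0.005,0],[0,0,0],0]])

```text
time_s: 17.6
eef_pos: [576.0, -40.7, 17.8]
ee_rot: [-0.002, 0.696, 0.718, -0.001]
force: [-17.2, 0.8, 20.7]
grip_width: 0.185
grip_force: 32.7
```

>>> servo_tool(deltas=[[[0,0.005,0],[0,0,0],0],[[0,0.005,0],[0,0,0],0]])

```text
time_s: 17.8
eef_pos: [577.9, -40.8, 17.8]
ee_rot: [-0.001, 0.696, 0.718, -0.001]
force: [-16.7, 0.4, 19.5]
grip_width: 0.183
grip_force: 32.7
```

```bash
python3 - <<'E'
from h import *
s=telemetry.sense(); print(s["eef_pos"],s["force"],s["wrist_torque"],np.degrees(np.arctan2(tool()[0][1,0],tool()[0][0,0])))
E
```

```text
[577.93194086 -40.76385479  17.8330019 ] [-16.70930308   0.41500893  19.52695178] [-0.00319154  2.62353522  0.0642672 ] 91.82666325907647
```

>>> servo_tool(deltas=[[[0,0.005,-0.002],[0,0,0],0],[[0,0.005,0],[0,0,0],0],[[0,0.005,0],[0,0,0],0]])

```text
time_s: 18.1
eef_pos: [581.2, -40.8, 17.8]
ee_rot: [-0.001, 0.696, 0.718, -0.001]
force: [-16.6, -0.4, 17.7]
grip_width: 0.179
grip_force: 32.4
```

```bash
python3 - <<'E'
from h import *
s=telemetry.sense(); print(s["eef_pos"],s["force"],s["wrist_torque"],np.degrees(np.arctan2(tool()[0][1,0],tool()[0][0,0])))
E
```

```text
[581.22714142 -40.78132124  17.83208113] [-16.6286836   -0.36625691  17.67269451] [-0.16160217  2.86583353  0.00784205] 91.81497381910987
```

>>> servo_tool(deltas=[[[0,0.005,-0.002],[0,0,0],0],[[0,0.005,0],[0,0,0],0]])

```text
time_s: 18.3
eef_pos: [581.7, -40.7, 17.9]
ee_rot: [-0.003, 0.696, 0.718, -0.003]
force: [-24.3, -2.9, 21.6]
grip_width: 0.181
grip_force: 32.8
```

```bash
python3 - <<'E'
from h import *
tp=tool();s=telemetry.sense(); print(s["eef_pos"],s["force"],s["wrist_torque"],np.degrees(np.arctan2(tp[0][1,0],tp[0][0,0])))
im=optics.capture("wrist"); cv2.imwrite("pics/w7.png",im); g=cv2.cvtColor(im,cv2.COLOR_BGR2GRAY)
for y in (60,80,86,92,100): print(y,g[y,335:410:2].tolist())
E
```

```text
[581.66707462 -40.72166724  17.92641218] [-24.33905076  -2.87944539  21.64220747] [-0.32013827  4.05627066 -0.13277987] 91.80778036943208
60 [225, 224, 225, 226, 228, 227, 225, 225, 228, 223, 201, 226, 229, 229, 231, 231, 230, 229, 228, 226, 225, 223, 222, 174, 141, 140, 138, 134, 107, 93, 98, 93, 94, 95, 98, 96, 92, 96]
80 [223, 225, 224, 224, 227, 225, 223, 225, 226, 216, 173, 113, 143, 225, 235, 233, 233, 232, 231, 231, 231, 229, 226, 224, 222, 222, 197, 131, 129, 131, 118, 98, 95, 96, 93, 97, 96, 96]
86 [223, 224, 224, 225, 226, 225, 222, 224, 225, 207, 127, 104, 194, 233, 234, 232, 233, 232, 232, 231, 231, 230, 225, 223, 222, 218, 167, 126, 125, 128, 115, 93, 95, 95, 93, 95, 98, 96]
92 [222, 223, 223, 225, 226, 225, 222, 224, 226, 201, 134, 98, 117, 213, 232, 233, 232, 230, 229, 230, 229, 227, 224, 221, 221, 206, 134, 117, 119, 122, 108, 96, 95, 95, 94, 96, 96, 97]
100 [206, 215, 216, 220, 223, 221, 220, 223, 223, 204, 155, 125, 107, 99, 87, 101, 141, 159, 173, 188, 193, 188, 179, 165, 149, 146, 141, 133, 100, 94, 95, 94, 94, 94, 97, 95, 98, 98]
```

>>> servo_tool(deltas=[[[0,0.006,0],[0,0,0],0],[[0,0.006,0],[0,0,0],0],[[0,0,0],[0,0,0],0]])

```text
time_s: 18.65
eef_pos: [582.1, -40.6, 18.0]
ee_rot: [-0.005, 0.696, 0.718, -0.004]
force: [-31.8, -1.6, 27.2]
grip_width: 0.181
grip_force: 34.1
```

```bash
python3 - <<'E'
from h import *
tp=tool();s=telemetry.sense(); print(s["eef_pos"],s["force"],s["wrist_torque"],np.degrees(np.arctan2(tp[0][1,0],tp[0][0,0])))
im=optics.capture("wrist"); cv2.imwrite("pics/w8.png",im); cv2.imwrite("pics/w8c.png",cv2.resize(im[20:220,260:480],None,fx=3,fy=3,interpolation=cv2.INTER_NEAREST))
g=cv2.cvtColor(im,cv2.COLOR_BGR2GRAY)
for y in (60,80,86,92): print(y,g[y,335:410:2].tolist())
E
```

```text
[582.09774811 -40.56431658  18.03194883] [-31.77321831  -1.56346662  27.18463221] [-0.45220768  5.45599152 -0.20126151] 91.82030400321672
60 [224, 224, 225, 225, 226, 226, 225, 224, 227, 226, 205, 220, 230, 229, 231, 230, 231, 229, 227, 226, 223, 224, 217, 161, 143, 141, 140, 130, 98, 93, 94, 96, 96, 98, 97, 94, 95, 95]
80 [224, 223, 224, 224, 226, 224, 223, 225, 226, 221, 165, 111, 186, 233, 234, 233, 233, 232, 231, 231, 231, 229, 225, 224, 224, 220, 169, 127, 129, 129, 102, 96, 93, 96, 94, 100, 97, 97]
86 [223, 223, 224, 224, 226, 225, 223, 224, 225, 218, 146, 142, 223, 235, 233, 233, 233, 232, 231, 232, 231, 229, 226, 224, 223, 209, 137, 126, 129, 127, 104, 94, 96, 93, 96, 97, 97, 94]
92 [222, 224, 223, 224, 226, 224, 222, 223, 225, 215, 145, 95, 162, 228, 232, 233, 233, 231, 230, 230, 229, 226, 223, 224, 221, 196, 133, 124, 127, 119, 102, 92, 96, 95, 96, 98, 95, 97]
```

View pics/w8c.png

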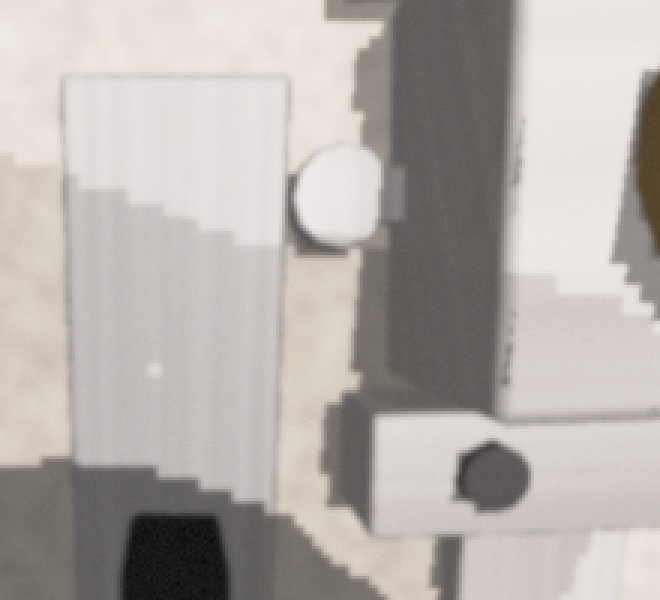

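Pin A is taking load (torque sign), but there's still about a 1 mm sliver at pin B (crop column 290). Turning slightly clockwise under preload.

>>> servo_tool(deltas=[[[0,0.002,0],[0,0,0.003],0],[[0,0,0],[0,0,0.003],0],[[0,0,0],[0,0,0],0]])

```text
time_s: 19.0
eef_pos: [582.4, -40.5, 18.0]
ee_rot: [-0.005, 0.699, 0.715, -0.004]
force: [-32.0, -1.6, 27.2]
grip_width: 0.181
grip_force: 34.0
```

```bash
cat > st.py <<'E'
from h import *
tp=tool();s=telemetry.sense(); print(s["eef_pos"],s["force"],s["wrist_torque"],np.degrees(np.arctan2(tp[0][1,0],tp[0][0,0])))
g=cv2.cvtColor(optics.capture("wrist"),cv2.COLOR_BGR2GRAY)
for y in (80,86): print(y,g[y,351:364].tolist())
E
python3 st.py
```

```text
[582.36925321 -40.5097394   18.03020024] [-32.02413436  -1.58374949  27.23346641] [-0.3631172   5.46017049  0.04549178] 91.3085163229167
80 [227, 223, 203, 158, 128, 151, 201, 227, 235, 235, 234, 234, 234]
86 [224, 216, 176, 138, 155, 199, 225, 234, 235, 234, 234, 233, 234]
```

>>> servo_tool(deltas=[[[0,0.002,0],[0,0,0.003],0],[[0,0,0],[0,0,0.003],0],[[0,0,0],[0,0,0],0]])

```text
time_s: 19.35
eef_pos: [582.4, -40.5, 18.1]
ee_rot: [-0.005, 0.702, 0.712, -0.005]
force: [-33.9, -2.3, 29.9]
grip_width: 0.182
grip_force: 35.1
```

```bash
python3 st.py
```

```text
[582.4484972  -40.51275717  18.05711705] [-33.94705739  -2.27100118  29.91898642] [-0.3661825   5.82332997  0.40197372] 90.83670172251115
80 [214, 177, 135, 146, 194, 224, 234, 235, 234, 234, 233, 234, 233]
86 [199, 156, 143, 183, 220, 232, 235, 234, 234, 233, 233, 233, 232]
```

>>> servo_tool(deltas=[[[0,0.003,0],[0,0,0],0],[[0,0,0],[0,0,0],0],[[0,0,0],[0,0,0],0.24],[[0,0,0],[0,0,0],0.3],[[0,0,0],[0,0,0],0.4],[[0,0,0],[0,0,0],0.4]])

```text
time_s: 20.0
eef_pos: [588.7, -40.7, 17.3]
ee_rot: [0.001, 0.703, 0.711, 0.0]
force: [0.7, -0.6, 0.3]
grip_width: 0.403
grip_force: 0.0
```

```bash
python3 - <<'E'
from h import *
s=telemetry.sense(); print(s["eef_pos"],s["force"],s["grip_width"])
im=optics.capture("wrist"); cv2.imwrite("pics/w9.png",im); g=cv2.cvtColor(im,cv2.COLOR_BGR2GRAY)
for y in (80,86): print(y,g[y,335:385].tolist())
print(g[230:320:15,290:350:2].tolist())
E
```

```text
[588.72147076 -40.72496723  17.32683412] [ 0.65606086 -0.64994001  0.27680089] 0.4032733739484373
80 [231, 228, 213, 171, 134, 147, 197, 226, 235, 237, 236, 236, 236, 236, 236, 235, 235, 234, 235, 234, 235, 235, 234, 234, 234, 232, 230, 228, 228, 229, 228, 227, 225, 216, 182, 144, 133, 129, 131, 135, 134, 128, 115, 103, 99, 95, 96, 98, 98, 96]
86 [230, 227, 211, 168, 135, 159, 206, 229, 236, 236, 236, 235, 235, 235, 235, 236, 235, 234, 234, 234, 235, 235, 233, 233, 233, 232, 231, 229, 227, 227, 227, 226, 217, 182, 147, 130, 127, 128, 131, 134, 134, 129, 118, 100, 97, 95, 96, 95, 98, 98]
[[27, 21, 24, 26, 15, 26, 23, 26, 23, 19, 30, 30, 23, 23, 29, 79, 97, 100, 99, 95, 94, 96, 99, 99, 104, 113, 112, 109, 112, 113], [27, 25, 27, 26, 15, 19, 22, 27, 19, 27, 21, 22, 21, 25, 26, 74, 98, 99, 100, 97, 98, 95, 97, 98, 109, 114, 114, 115, 114, 110], [26, 28, 25, 19, 26, 22, 29, 24, 26, 21, 26, 20, 26, 18, 29, 71, 98, 97, 99, 96, 95, 95, 97, 97, 105, 109, 110, 111, 111, 104], [20, 24, 22, 27, 27, 26, 29, 26, 18, 20, 23, 20, 20, 19, 28, 70, 94, 98, 97, 94, 98, 96, 99, 98, 109, 109, 111, 111, 106, 105], [24, 27, 23, 25, 21, 19, 26, 15, 25, 25, 21, 20, 29, 21, 28, 61, 91, 97, 95, 95, 95, 93, 96, 98, 110, 112, 111, 114, 112, 120], [27, 23, 25, 20, 22, 27, 24, 20, 26, 21, 22, 26, 21, 21, 19, 55, 90, 95, 95, 92, 95, 97, 95, 98, 108, 112, 118, 141, 196, 204]]
```

>>> servo_tool(deltas=[[[0,-0.02,0],[0,0,0],0.4],[[0,0,-0.05],[0,0,0],0.4],[[0,0,-0.15],[0,0,0],0.4],[[0,0,-0.25],[0,0,0],0.4],[[0,0,-0.2],[0,0,0],0.4],[[0,0,0],[0,0,0],0.4],[[0,0,0],[0,0,0],0.4]])

```text
time_s: 20.75
eef_pos: [584.4, -40.6, 147.7]
ee_rot: [0.001, 0.703, 0.711, 0.0]
force: [-0.2, -0.2, -1.1]
grip_width: 0.4
grip_force: 0.0
```

```bash
python3 - <<'E'
from h import *
tp=tool(); im=optics.capture("wrist"); np.savez("w10.npz",R=tp[0],p=tp[1]); cv2.imwrite("pics/w10.png",im); s=optics.capture("scene"); cv2.imwrite("pics/s10.png",s)
cv2.imwrite("pics/w10c.png",cv2.resize(im[20:320,200:480],None,fx=2,fy=2,interpolation=cv2.INTER_CUBIC)); print(tp[1])
E
```

```text
[584.42943091 -40.64110892 147.69607473]
```

View pics/w10c.png

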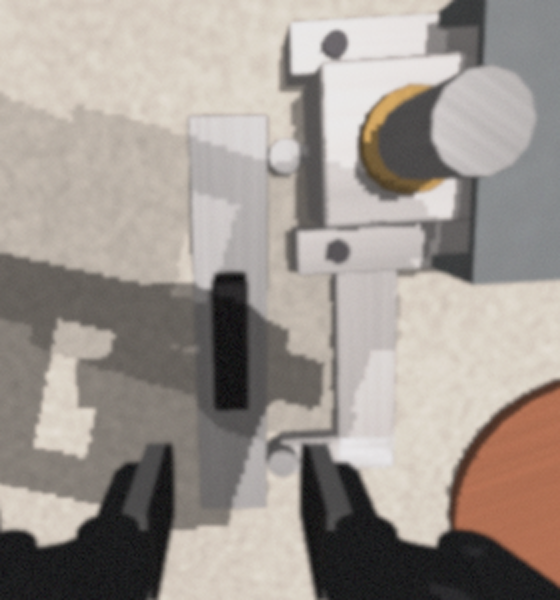

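Both pins (crop (284,157) and (282,460)) are against the long edge. To be sure the contact was simultaneous, I'm giving it one gentle self-aligning push with the open fingers around the rib, then leaving.

>>> servo_tool(deltas=[[[0,0,0.25],[0,0,0],0.4],[[0,0,0.25],[0,0,0],0.4],[[0,0,0.1],[0,0,0],0.4],[[0,0,0.05],[0,0,0],0.4],[[0,0.02,0],[0,0,0],0.4],[[0,0.01,0],[0,0,0],0.4],[[0,0.005,0],[0,0,0],0.4],[[0,0,0],[0,0,0],0.4]])

```text
time_s: 21.65
eef_pos: [591.1, -40.7, 17.6]
ee_rot: [-0.0, 0.703, 0.712, -0.0]
force: [-4.8, -1.1, 1.3]
grip_width: 0.403
grip_force: 2.4
```

>>> servo_tool(deltas=[[[0,0.006,0],[0,0,0],0.4],[[0,0.006,0],[0,0,0],0.4],[[0,0,0],[0,0,0],0.4]])

```text
time_s: 21.95
eef_pos: [591.4, -40.6, 17.7]
ee_rot: [-0.002, 0.702, 0.712, -0.002]
force: [-16.8, -2.3, 10.8]
grip_width: 0.4
grip_force: 8.3
```

It held at 17 N without moving, well above sliding friction, so both pins carry load. Backing off and rising.

>>> servo_tool(deltas=[[[0,-0.02,0],[0,0,0],0.4],[[0,-0.035,0],[0,0,0],0.4],[[0,0,0],[0,0,0],0.4],[[0,0,-0.1],[0,0,0],0.4],[[0,0,-0.25],[0,0,0],0.4],[[0,0,-0.25],[0,0,0],0.4],[[0,0,-0.05],[0,0,0],0.4],[[0,0,0],[0,0,0],0.4]])

```text
time_s: 22.75
eef_pos: [583.7, -40.8, 148.8]
ee_rot: [0.002, 0.703, 0.711, 0.001]
force: [-0.7, 0.3, -0.4]
grip_width: 0.4
grip_force: 0.0
```

```bash
python3 - <<'E'
from h import *
tp=tool(); im=optics.capture("wrist"); a=cv2.cvtColor(im,cv2.COLOR_BGR2GRAY)
d=np.load("w10.npz"); b=cv2.cvtColor(cv2.imread("pics/w10.png"),cv2.COLOR_BGR2GRAY)
print(tp[1],d["p"])
for y in (82,98,230,248,258): print(y,a[y,325:356].tolist())
hsv=cv2.cvtColor(optics.capture("scene"),cv2.COLOR_BGR2HSV); m=((hsv[...,0]<20)&(hsv[...,1]>90)&(hsv[...,2]>40)).astype(np.uint8); m[:,:395]=0;m[:172]=0;m[245:]=0;m[:,475:]=0
c=max(cv2.findContours(m,0,2)[0],key=cv2.contourArea); print("bar",cv2.contourArea(c),ray("scene",[cv2.minAreaRect(c)[0]],20))
E
```

```text
[583.68071446 -40.84129302 148.76640137] [584.42943091 -40.64110892 147.69607473]
82 [214, 214, 216, 216, 214, 215, 215, 211, 201, 198, 208, 211, 211, 213, 210, 213, 212, 212, 209, 206, 199, 186, 162, 140, 130, 123, 115, 99, 91, 85, 85]
98 [188, 192, 201, 209, 211, 209, 209, 199, 175, 161, 183, 209, 216, 216, 216, 216, 216, 215, 216, 215, 207, 200, 190, 179, 149, 115, 98, 94, 94, 89, 83]
230 [82, 83, 85, 86, 94, 115, 132, 147, 154, 164, 175, 178, 179, 181, 179, 181, 180, 184, 184, 186, 184, 180, 181, 180, 180, 179, 180, 180, 179, 177, 180]
248 [177, 177, 177, 176, 176, 175, 173, 162, 136, 123, 142, 160, 171, 175, 177, 177, 178, 178, 177, 177, 178, 174, 171, 168, 153, 113, 68, 31, 21, 28, 42]
258 [176, 176, 176, 175, 173, 176, 177, 184, 198, 211, 214, 214, 211, 206, 203, 200, 199, 202, 204, 206, 211, 210, 210, 199, 161, 103, 51, 28, 25, 13, 21]
bar 718.0 [[537.35071526 356.88468805  20.        ]]
```

```bash
python3 -c "
from rig import ctrl
print(ctrl.finish_job())"
```

```text
the job is handed in; nothing more can be done
None
```

The job is handed in, though the hand-in call gave no verdict: the foot stopped solid at the stop (about 26 N, no further travel), the bar is back on its mat, the straightedge is released against both pins (it held at 17 N without moving), and I saw no bystander moved; I viewed 12 pictures, over the limit of 10.

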